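Refit the control board of a heat press in its card tray

ROBOT

A 7-joint arm with a two-finger parallel gripper is mounted at the origin on the work surface. World frame = base frame: x ahead of the robot, y to its left, z up, the work surface at z = 0. Lengths are in m, angles in rad, forces in N, time in s.
With the tool pointing down it reaches from about 0.425 to 0.925 m from the base axis. Payload 6.8 kg.
Tool frame: the origin (TCP) lies on the centre line of the jaws, within the pads' length; the fingertips stand 25 mm ahead of it and the grasp point (between the pads) lies 6 mm ahead of it; z points along the fingers, y is the line along which they close (so a half turn about z gives the same grasp; the last joint's range is limited). The gripper opens to 85 mm and grips with 20 to 120 N. Pads are 22 mm wide; open, the fingers measure 114 mm over their backs; the gripper's body (76 mm by 85 mm) begins 54 mm behind the grasp point. The pads swing forward as they close: fully open they stand 13 mm farther back than shut.
Start: joints at [-1.392, 0.477, 0.022, 1.555, -0.011, 1.109, -0.083], TCP at [0.191, 0.647, 0.256] pointing down, gripper open.
Joint ranges: [-2.96, 2.96], [-0.34, 2.1], [-1.41, 1.46], [0.24, 2.44], [-1.37, 4.51], [0.17, 1.92], [-2.96, 2.96]. Speed limits (rad/s): [2.39, 2.39, 3.14, 3.14, 3.14, 3.14, 3.14].

INTERFACE

Orientations are given as a rotation vector (axis times angle).
In Python, from station import env gives the robot as it stands.
- The arm moves only by the tool play_rows, never from a script. Its argument "deltas" is text: rows parted by semicolons, each of 7 numbers parted by spaces: the shift along the tool's x, y, z in m, then the turn, a rotation vector about the tool's x, y, z in degrees, then the closure in counts, from 0 (fully open) to 255 (shut). In form: tx ty tz ax ay az fingers; .... A call has 1 to 12 rows; each row shifts and turns the commanded pose from where the row before left it, along the tool's axes as they then stand; what a row does not reach is not made up. A row lasts 1/12 s, in which the tool goes at most 41.7 mm and 7.16 degrees, less where a joint would pass 70% of its speed; a pose out of reach is approached as far as the arm can. A call is refused whole if a number of a shift passes 0.0417 or a number of a turn 7.16, either way. A call with a gripper value outside its range is refused whole. The fingers move at their own pace and stop on an object; the grip force is fixed at half the most. Time passes only in rows, so rows that do not move let the fingers close. It gives the time, the measured TCP pose, the force, the opening and the grip force at its end, in the units of the state.
- env.read_state(): the state, without advancing time (a new reading comes with each control period).
- env.grab_frame(name): name is "scene" or "side" or "wrist"; returns a dict with "pixels" (384x512x3 uint8, blue, green, red), "range_z" (384x512 float32, m along the optical axis (not along the pixel's ray), 0 where there is no reading), "fov_y" (degrees; the focal length in pixels is half the picture's height over the tangent of half this angle, whatever the lens; pixels are square), "cx", "cy" (the principal point, pixels), "extrinsics" (4x4, takes a point from camera to world coordinates). Camera axes: x right, y up, looking along -z (the intrinsics and any distortion apply to the point x, -y, -z); pixel columns grow to the right and rows downward; lengths in m; the calibration is good to about 2 mm. The wrist camera is an equidistant fisheye: a pixel r from the principal point sees the ray r / f radians off the axis. A picture is of the moment at which its call begins.
- env.close_job(): hands the job in; it is judged then, once.
Trained networks look in a picture, given as the dict that the camera call returned (one of the last four; its "shot" number tells which), for a name from the list of things; names that differ only in an ending like _2 or _b are one class to them, and where a whole thing is asked for, a point or a joint stands for the part that bears it (a point fixed in the world has none). Each returns a list of dicts, best first, with "conf" (0 to 1); they miss things now and then, are a little off and sometimes report something else, mostly with a low value. They report only what shows in the picture. A call takes as long as a camera call. They do not tell look-alikes from the thing itself.
- env.find_in(thing, picture): "point" ([x, y, z] in m, in world coordinates, good to about 4 mm: the middle of the surface that is visible of it).
- env.regions_of(thing, picture): "mask" (384x512 bool, what is visible of it).
- env.place_of(thing, picture): "point" ([x, y, z] in m, in world coordinates, good to about 4 mm: a listed point, or the origin of a listed thing).
The state is a dict: "time_s": time; "joint_positions": joint angles; "joint_vel": joint speeds; "joint_torque": joint torques, N m; "tcp_pos": TCP position; "tool_rot": TCP orientation; "wrist_force": force on the tool from outside, world axes, zero at the start; "ft_torque": the same for the moment, N m; "width": finger opening in m; "finger_force": force on a finger pad.
Only numpy, scipy, OpenCV 4.12 (cv2) and the standard library are available. Lean on these libraries where they do the work, as an engineer would, in place of code of your own. Each camera call takes 0.05 s, during which the arm holds its last target. There are 200 camera calls.

TASK

Put the loose green control board back into the card tray: pick it up by its black handle and slide it, brass edge first, along the two black guides until you feel the sprung connector at the far end push back - a light push only, do not force the board home by hand. Then let go and swing both red ejector levers in across the board's rear edge until they are fully closed, gently, so that they seat the board fully home. Leave the other things on the table as they are.

Things in the scene. Friction and masses are not known exactly. Their poses are not given: they have to be found in the camera images.
- board_grip (a point): Grip point of the loose green board, in its upright black handle, 28 mm above the board's underside. Handle: 30 mm long along the board's x, 12 mm thick along y, 4 to 44 mm above the underside, in the middle of the board. Board: flat, 110 (x) x 90 (y) x 4 mm, about 220 g, starts flat on the table. Its +x points to the brass edge, which goes in first; z is up. Small parts lie 25 mm or more off in x.
- board_nose (a point): Middle of the green board's brass contact edge, 55 mm from the handle's middle along the board's +x, 2 mm above its underside.
- rack: Card tray, fixed, open on top: aluminium base, two black guides, white connector at the far end, red module (63 mm high, x 138 to 188 mm) behind. Origin on the table, in the middle of the mouth; +x is the way the board slides in, y to the left guide, z up. Guides run from x = 0 to 129 mm; they reach in to |y| = 39 mm and up to 32 mm, between them all is open from above.
- guide_l (a point): Mouth of the left (+y) guide, in its groove 22 mm above the table. The grooves take the board's side edges: ledge top 20 mm and lip underside 26 mm above the table (board 4 mm thick), side walls 93 mm apart (board 90 mm). Over the first 15 mm each groove flares by about 2 mm sideways, up and down.
- guide_r (a point): Mouth of the right (-y) guide, the mirror image of the left.
- home (a point): Where the board's grip point is when the board is fully home: x = 51 mm in the tray's frame, 48 mm above the table (board's underside 20 mm, rear edge at x = -4 mm). Axes as the tray's.
- tray_end (a point): Fixed point x = 106 mm in the tray, where the brass edge is when fully home. The white connector itself is not measured: its face first meets the brass edge 4 to 18 mm before this, different each time. It gives by 4 N per mm for 2 mm, is then firm, and slips back above 20 N: the levers' job. By hand, 4 N is enough, 6 to 10 N good, and 14 N between board and tray too much.
- lever_l (a joint): Angle of the left (+y) red ejector lever about its upright hinge, rad: 0 = closed across the mouth, pointing at the other lever (firm stop); 1.57 = open, pointing away from the mouth to the tray's -x; at most 2.1. Starts at 1.5 to 2.0. Stays where left; about 4 N at the pin turns it, and up to 15 N over the last 0.95 rad, where it pushes the board in.
- lever_r (a joint): Angle of the right (-y) red ejector lever, the mirror image: 0 = closed, 1.57 = open, same stops and friction.
- lever_l_hinge (a point): Hinge axis of the left lever, 46 mm above the table, at x = -8, y = 60 mm in the tray's frame. The lever is a red bar 8 mm thick, 50 mm long from the hinge, 16 to 30 mm above the table, with an upright pin near its end.
- lever_r_hinge (a point): Hinge axis of the right lever, 46 mm above the table, at x = -8, y = -60 mm in the tray's frame.
- lever_l_pin (a point): Upright red pin of the left lever, 10 mm in diameter, standing 30 to 62 mm above the table, 45 mm from the hinge; the point is on its axis, 46 mm above the table. Push it with a closed finger pair, or pinch it, from above. More than 25 N on a lever is too much.
- lever_r_pin (a point): The same pin of the right lever.
- old_board: Bystander: an old blue board of the same size with a white handle, flat on the table; origin under its middle.
- glass: Bystander: drinking glass, 72 mm across and 130 mm high; origin under its middle.
- phone: Bystander: black phone, 150 x 72 x 9 mm; origin under its middle.
- tape: Bystander: ring of yellow tape, 100 mm across, 25 mm high, lying flat; origin under its middle.
There are look-alikes about, which are no part of the job. Of the things like the part that bears board_grip, leave any that is purple; of the rest the smaller one is meant.

How it is judged:
By the outcome, as a careful person would: the job done as asked, in the order asked, and still so for the second after the job is handed in, with the robot touching nothing.
It also fails if it takes over 72 s, if anything falls off the work surface, if the arm or the gripper's body presses on something with over 40 N, if the wrist force passes 120 N, or if a joint passes its speed limit or range.

## Working session

There is one attempt and no reset: what is moved stays moved. The work goes in short steps, Python scripts to look and compute and a tool call to move; the robot and the scene stay as the last step left them, time stands still between calls to the robot, and variables do not carry over. Pictures are saved under pics/ and viewed, at most 10 in all, crops included, and the job is handed in when it is done.

Besides the shell and the picture viewer there is one more tool, called after ">>>" as name(argument=value, ...) on one line, values as JSON. play_rows: Moves the arm, as the interface text tells. Its arguments: {"type":"object","properties":{"deltas":{"type":"string"}},"required":["deltas"]}

```bash
ls; mkdir -p pics; cat > h.py <<'E'
import numpy as np, cv2
from scipy.spatial.transform import Rotation as R
from station import env
def unproj(p,u,v,z=None):
    h=p["pixels"].shape[0]; f=h/2/np.tan(np.radians(p["fov_y"]/2))
    d=p["range_z"][v,u] if z is None else z
    c=np.stack([(u-p["cx"])/f*d,-(v-p["cy"])/f*d,-d],-1)
    E=p["extrinsics"]; return c@E[:3,:3].T+E[:3,3]
def cloud(p):
    v,u=np.mgrid[:384,:512]; return unproj(p,u,v)
E
python3 - <<'E'
from h import *
s=env.read_state(); print(s)
ps={n:env.grab_frame(n) for n in("scene","side")}
cv2.imwrite("pics/a.png",np.vstack([cv2.resize(ps[n]["pixels"],None,fx=.78,fy=.78) for n in ps]))
for n,p in ps.items():
    for t in ["board_grip","board_nose","rack","guide_l","guide_r","home","tray_end","lever_l_pin","lever_r_pin","lever_l_hinge","lever_r_hinge","old_board","glass","phone","tape"]:
        print(n,t,[(np.round(d["point"],3).tolist(),round(d["conf"],2)) for d in env.place_of(t,p)[:4]])
E
```

```text
pics
{'time_s': 0.0, 'joint_positions': array([-1.39210096,  0.47777542,  0.02237071,  1.55645732, -0.01151344,
        1.10928232, -0.08310235]), 'joint_vel': array([ 7.63044995e-04,  3.83367736e-04, -3.97613244e-05,  1.60710887e-03,
        1.49148944e-03,  4.06815473e-04, -5.53598538e-04]), 'joint_torque': array([ 2.38128911e-05, -5.96457803e+01,  1.60783600e+00, -2.81192708e+01,
        1.24084359e-02,  9.52425442e-03,  1.90153071e-05]), 'tcp_pos': array([0.19081575, 0.64690089, 0.25534034]), 'tool_rot': array([-4.48959385e-01, -3.10922241e+00,  2.81112922e-03]), 'wrist_force': array([0.13625627, 0.83912236, 0.40574708]), 'ft_torque': array([ 0.02912895,  0.01718797, -0.01137174]), 'finger_force': 0.0, 'width': 0.08567313333298551}
scene board_grip [([0.309, -0.236, 0.038], 0.98), ([0.503, -0.186, 0.028], 0.96), ([0.354, -0.046, 0.028], 0.91), ([0.516, 0.198, 0.046], 0.29)]
scene board_nose [([0.367, 0.01, 0.004], 0.92), ([0.297, -0.308, 0.006], 0.89), ([0.55, -0.211, 0.002], 0.65)]
scene rack [([0.514, 0.137, -0.001], 0.73)]
scene guide_l [([0.513, 0.094, 0.021], 0.86), ([0.522,
[... 1052 characters left out ...]
]
side guide_l [([0.508, 0.09, 0.027], 0.81), ([0.514, 0.137, 0.002], 0.64)]
side guide_r [([0.508, 0.09, 0.027], 0.81), ([0.514, 0.137, 0.002], 0.64)]
side home [([0.566, 0.13, 0.048], 0.86)]
side tray_end [([0.623, 0.129, 0.018], 0.94)]
side lever_l_pin [([0.467, 0.208, 0.046], 0.56)]
side lever_r_pin [([0.46, 0.074, 0.042], 0.55)]
side lever_l_hinge [([0.512, 0.199, 0.043], 0.58), ([0.471, 0.209, 0.046], 0.22)]
side lever_r_hinge [([0.501, 0.081, 0.042], 0.64)]
side old_board [([0.522, -0.445, -0.001], 0.96), ([0.46, 0.072, 0.04], 0.6)]
side glass [([0.776, 0.018, 0.0], 0.58)]
side phone [([0.486, 0.48, 0.004], 0.85), ([0.52, -0.448, -0.002], 0.26)]
side tape [([0.665, -0.38, 0.0], 0.55)]
```

View pics/a.png

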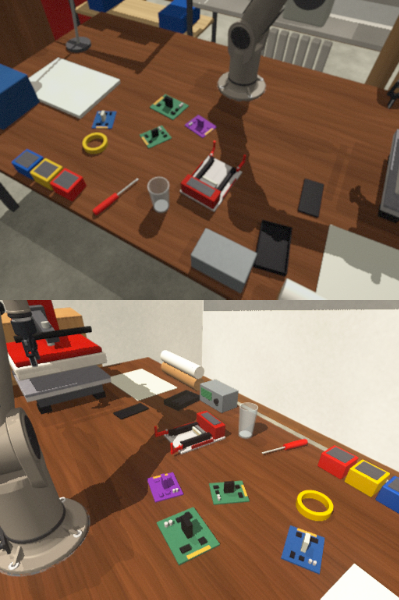

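```bash
cat > m.py <<'E'
from h import *
def rect(P,n,u):
    if len(P)<20: print(n,u,"few",len(P)); return
    r=cv2.minAreaRect((P[:,:2]*1000).astype(np.float32)); print(n,u,len(P),np.round(r[0],1),np.round(r[1],1),round(r[2],1),"zmed",np.median(P[:,2]).round(4))
for n in("scene","side"):
    p=env.grab_frame(n); C=cloud(p); px=p["pixels"].astype(int); b,g,r=px[...,0],px[...,1],px[...,2]
    ok=p["range_z"]>0
    near=lambda x,y,d:ok&(np.hypot(C[...,0]-x,C[...,1]-y)<d)
    Z=C[...,2]
    m=near(.503,-.186,.09)&(Z>.001)&(Z<.008)&(g>r*1.15)&(g>b*1.1)
    rect(C[m],n,"board green")
    rect(C[near(.503,-.186,.03)&(Z>.037)&(Z<.05)],n,"handle top")
    rect(C[near(.503,-.186,.03)&(Z>.015)&(Z<.05)],n,"handle")
    rect(C[near(.552,-.213,.035)&(Z<.01)&(r>b*1.6)&(g>b*1.4)&(r<g*1.45)],n,"brass")
    red=(r>2*g)&(r>2*b)
    rect(C[near(.67,.12,.07)&(Z>.057)&(Z<.07)&red],n,"module top")
    for s in(1,-1):
        rect(C[near(.514+.006*s,.137+.06*s,.035)&(Z>.057)&(Z<.066)&red],n,f"pin {s}")
    dk=(px.max(-1)<70)&(Z>.029)&(Z<.035)
    for s in(1,-1):
        c=np.array([.514,.137])+.064*np.array([1,-.1])+.043*s*np.array([.1,1])
        d=C[...,:2]-c; al=d@np.array([1,-.1]); pe=d@np.array([.1,1])
        rect(C[ok&dk&(abs(al)<.09)&(abs(pe)<.016)],n,f"guide {s}")
    for t in("lever_l","lever_r"):
        for q in env.regions_of(t,p)[:2]:
            m=q["mask"]&ok
            rect(C[m&(Z>.05)&(Z<.07)],n,t+" top%.2f"%q["conf"]); rect(C[m&(Z>.012)&(Z<.036)],n,t+" bar")
    print(n,[(k,[np.round(d["point"],3).tolist() for d in env.place_of(k,p)[:2]]) for k in ("board_grip","lever_l_pin","lever_r_pin")])
E
python3 m.py
```

```text
scene board green 404 [ 503.8 -186.2] [ 90.7 109.6] 59.9 zmed 0.0048
scene handle top 39 [ 503.  -186.8] [15.3 30.5] 63.0 zmed 0.0431
scene handle 83 [ 504.1 -185.9] [18.  31.4] 67.0 zmed 0.0355
scene brass 52 [ 549.5 -208.4] [59.2 13.5] 61.1 zmed 0.0042
scene module top 358 [679.6 120.6] [134.9  51.2] 84.9 zmed 0.0635
scene pin 1 few 0
scene pin -1 few 0
scene guide 1 116 [577.1 180.5] [ 15.8 118.4] 83.0 zmed 0.0325
scene guide -1 98 [571.5  88.6] [ 14.7 113.5] 87.6 zmed 0.0322
scene lever_l top0.57 few 6
scene lever_l bar 46 [494.1 201.1] [ 9.  54.8] 85.4 zmed 0.0303
scene lever_l top0.50 few 11
scene lever_l bar few 19
scene lever_r top0.57 few 6
scene lever_r bar 46 [494.1 201.1] [ 9.  54.8] 85.4 zmed 0.0303
scene lever_r top0.50 few 11
scene lever_r bar few 19
scene [('board_grip', [[0.507, -0.188, 0.026], [0.353, -0.046, 0.028]]), ('lever_l_pin', [[0.465, 0.203, 0.044]]), ('lever_r_pin', [[0.458, 0.073, 0.045]])]
side board green 831 [ 503.8 -187.1] [ 91.4 109.4] 60.3 zmed 0.0046
side handle top 71 [ 504.3 -187.5] [14.1 29.6] 53.8 zmed 0.0441
side handle 161 [ 504.2 -187. ] [14
[... 165 characters left out ...]
side pin -1 few 0
side guide 1 115 [584.3 178.6] [ 19.5 129.7] 84.4 zmed 0.0323
side guide -1 114 [574.2  84.1] [ 15.3 126.4] 86.3 zmed 0.0325
side lever_l top0.61 few 9
side lever_l bar 73 [491.3 200.3] [11.5 50.1] 80.5 zmed 0.0263
side lever_l top0.46 few 14
side lever_l bar 88 [482.8  74.6] [55.2 12.4] 7.0 zmed 0.0275
side lever_r top0.61 few 9
side lever_r bar 73 [491.3 200.3] [11.5 50.1] 80.5 zmed 0.0263
side lever_r top0.46 few 14
side lever_r bar 88 [482.8  74.6] [55.2 12.4] 7.0 zmed 0.0275
side [('board_grip', [[0.308, -0.235, 0.037], [0.504, -0.187, 0.034]]), ('lever_l_pin', [[0.468, 0.207, 0.046], [0.776, 0.02, 0.0]]), ('lever_r_pin', [[0.508, 0.093, 0.024], [0.46, 0.071, 0.044]])]
```

```bash
python3 - <<'E'
from h import *
o=[]
for n in("scene","side"):
    p=env.grab_frame(n); f=384/2/np.tan(np.radians(p["fov_y"]/2)); E=p["extrinsics"]
    c=E[:3,:3].T@(np.array([.54,.12,.03])-E[:3,3]); u=int(p["cx"]-f*c[0]/c[2]); v=int(p["cy"]+f*c[1]/c[2]); print(n,u,v,f,-c[2])
    k=p["pixels"][max(0,v-50):v+50,max(0,u-66):u+66]; o.append(cv2.resize(k,(396,300),interpolation=cv2.INTER_CUBIC))
cv2.imwrite("pics/b.png",np.vstack(o))
E
```

```text
scene 277 211 404.12761145855706 1.2131945649136378
side 233 175 351.13734336274416 1.0580043170673281
```

View pics/b.png

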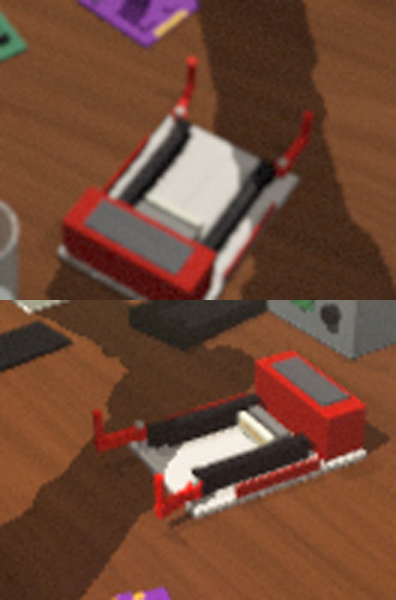

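>>> play_rows(deltas="-0.037 -0.003 0 0 0 3.4 0;-0.037 -0.005 0 0 0 3.4 0;-0.037 -0.007 0 0 0 3.4 0;-0.037 -0.009 0 0 0 3.4 0;-0.034 -0.015 0 0 0 0 0;-0.034 -0.015 0 0 0 0 0;-0.034 -0.015 0 0 0 0 0;-0.034 -0.015 0 0 0 0 0;-0.034 -0.015 0 0 0 0 0;-0.034 -0.015 0 0 0 0 0;-0.034 -0.015 0 0 0 0 0;-0.03 -0.025 0 0 0 0 0")

```text
time_s: 3.3
tcp_pos: [0.4877, 0.3238, 0.2566]
tool_rot: [0.813, 3.033, 0.002]
wrist_force: [0.1, -0.7, 0.0]
width: 0.0854
finger_force: 0.0
```

>>> play_rows(deltas="-0.021 -0.033 0 0 0 0 0;-0.021 -0.033 0 0 0 0 0;-0.021 -0.033 0 0 0 0 0;-0.021 -0.033 0 0 0 0 0;-0.021 -0.033 0 0 0 0 0;-0.021 -0.033 0 0 0 0 0;-0.021 -0.033 0 0 0 0 0;-0.021 -0.033 0.01 0 0 0 0;-0.021 -0.033 0.01 0 0 0 0;-0.021 -0.033 0.01 0 0 0 0;0 0 0.01 0 0 0 0;0 0 0 0 0 0 0")

```text
time_s: 4.3
tcp_pos: [0.5013, -0.0688, 0.2149]
tool_rot: [-0.822, -3.03, 0.002]
wrist_force: [0.7, 0.3, 0.3]
width: 0.0856
finger_force: 0.0
```

```bash
cat >> h.py <<'E'
def to(x,y,z,yaw_y=None):
    "remaining move to TCP x,y,z with tool y at world yaw (deg), in tool axes (after the turn)"
    s=env.read_state(); M=R.from_rotvec(s["tool_rot"]).as_matrix()
    yy=np.degrees(np.arctan2(M[1,1],M[0,1])); t=0 if yaw_y is None else -((yaw_y-yy+90)%180-90)
    d=np.array([x,y,z])-s["tcp_pos"]
    print("t",round(s["time_s"],2),"pos",s["tcp_pos"].round(4),"toolz",M[:,2].round(3),"yaw_y",yy.round(2),"turn",round(t,2),
     "move tool axes mm",(1000*d@M@R.from_euler("z",t,degrees=True).as_matrix()).round(1),"now-axes",(1000*d@M).round(1),"F",s["wrist_force"].round(1),"w",round(s["width"],4),"ff",s["finger_force"])
def wcloud(p):
    f=384/2/np.tan(np.radians(p["fov_y"]/2)); v,u=np.mgrid[:384,:512]; dx,dy=u-p["cx"],v-p["cy"]
    r=np.hypot(dx,dy)+1e-9; th=r/f; d=p["range_z"]; k=d*np.tan(np.minimum(th,1.4))/r
    c=np.stack([dx*k,-dy*k,-d],-1); E=p["extrinsics"]; return c@E[:3,:3].T+E[:3,3]
E
python3 - <<'E'
from h import *
to(.5038,-.1867,.034,60)
p=env.grab_frame("wrist"); cv2.imwrite("pics/w1.png",p["pixels"]); C=wcloud(p); Z=C[...,2]
px=p["pixels"].astype(int); b,g,r=px[...,0],px[...,1],px[...,2]; near=(p["range_z"]>0)&(np.hypot(C[...,0]-.504,C[...,1]+.187)<.09)
for n,m in(("green",near&(Z>-.002)&(Z<.009)&(g>r*1.15)&(g>b*1.1)),("htop",near&(Z>.038)&(Z<.05))):
    P=C[m]; print(n,len(P)); 
    if len(P)>20: print(cv2.minAreaRect((P[:,:2]*1000).astype(np.float32)),np.median(P[:,2]))
print([(np.round(d["point"],4),d["conf"]) for k in("board_grip","board_nose") for d in env.place_of(k,p)[:2]])
E
```

```text
t 4.3 pos [ 0.5013 -0.0688  0.2149] toolz [-0.002 -0.001 -1.   ] yaw_y 59.66 turn -0.34 move tool axes mm [ -61.4 -100.5  181. ] now-axes [ -62.  -100.2  181. ] F [0.7 0.3 0.3] w 0.0856 ff 0.0
green 4389
((502.32757568359375, -186.4993133544922), (90.77227783203125, 109.9306869506836), 60.03510665893555) 0.0021986352138955167
htop 273
((502.5091857910156, -186.67950439453125), (12.17101001739502, 30.087202072143555), 61.65085220336914) 0.042060747723492664
[(array([ 0.3549, -0.0458,  0.0281]), 0.85), (array([ 0.3105, -0.2331,  0.0382]), 0.82), (array([ 0.2989, -0.3081,  0.0029]), 0.92), (array([0.3714, 0.0095, 0.0015]), 0.82)]
```

View pics/w1.png

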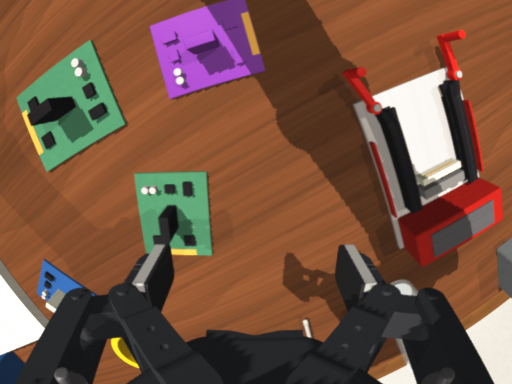

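>>> play_rows(deltas="-0.015 -0.0253 0.02 0 0 -0.34 0;-0.015 -0.0253 0.025 0 0 0 60;-0.015 -0.0253 0.025 0 0 0 60;-0.0152 -0.0254 0.025 0 0 0 60;0 0 0.02 0 0 0 100;0 0 0.016 0 0 0 100;0 0 0 0 0 0 100;0 0 0 0 0 0 100")

```text
time_s: 5.12
tcp_pos: [0.505, -0.1826, 0.0853]
tool_rot: [-0.801, -3.037, -0.001]
wrist_force: [0.4, 0.7, 0.0]
width: 0.0521
finger_force: 0.0
```

```bash
python3 - <<'E'
from h import *
to(.5025,-.1866,.034,60)
E
```

```text
t 5.12 pos [ 0.505  -0.1826  0.0853] toolz [-0.001  0.001 -1.   ] yaw_y 60.45 turn 0.45 move tool axes mm [ 0.1 -4.7 51.3] now-axes [ 0.2 -4.7 51.3] F [0.4 0.7 0. ] w 0.0521 ff 0.0
```

>>> play_rows(deltas="0 -0.0047 0.015 0 0 0.4 100;0 0 0.015 0 0 0 100;0 0 0.012 0 0 0 100;0 0 0.009 0 0 0 100;0 0 0 0 0 0 100;0 0 0 0 0 0 100")

```text
time_s: 5.62
tcp_pos: [0.5025, -0.1878, 0.0345]
tool_rot: [-0.814, -3.034, -0.0]
wrist_force: [-0.5, -0.0, 0.5]
width: 0.0522
finger_force: 0.0
```

```bash
python3 - <<'E'
from h import *
to(.5025,-.1866,.034,60)
E
```

```text
t 5.62 pos [ 0.5025 -0.1878  0.0345] toolz [ 0.  0. -1.] yaw_y 59.95 turn -0.05 move tool axes mm [0.6 1.  0.5] now-axes [0.6 1.  0.5] F [-0.5 -0.   0.5] w 0.0522 ff 0.0
```

Close, lift, then look at how the board sits in the gripper.

>>> play_rows(deltas="0 0.001 0 0 0 0 170;0 0 0 0 0 0 255;0 0 0 0 0 0 255;0 0 0 0 0 0 255;0 0 0 0 0 0 255;0 0 0 0 0 0 255;0 0 -0.01 0 0 0 255;0 0 -0.025 0 0 0 255;0 0 -0.03 0 0 0 255;0 0 -0.03 0 0 0 255;0 0 -0.025 0 0 0 255;0 0 0 0 0 0 255")

```text
time_s: 6.62
tcp_pos: [0.505, -0.1885, 0.1593]
tool_rot: [0.815, 3.026, 0.001]
wrist_force: [0.9, -0.8, -1.7]
width: 0.0112
finger_force: 58.8
```

```bash
python3 - <<'E'
from h import *
to(.5025,-.1866,.154,84.85)
p=env.grab_frame("wrist"); C=wcloud(p); Z=C[...,2]
px=p["pixels"].astype(int); b,g,r=px[...,0],px[...,1],px[...,2]; near=(p["range_z"]>0)&(np.hypot(C[...,0]-.504,C[...,1]+.187)<.09)
print(np.round([np.percentile(Z[near&(g>r*1.15)&(g>b*1.1)],q) for q in(5,50,95)],4))
P=C[near&(g>r*1.15)&(g>b*1.1)&(Z>.08)]; print(len(P),cv2.minAreaRect((P[:,:2]*1000).astype(np.float32)))
A=np.c_[P[:,:2]-P[:,:2].mean(0),np.ones(len(P))]; print("plane",np.linalg.lstsq(A,P[:,2],rcond=None)[0])
cv2.imwrite("pics/w2.png",p["pixels"])
# tray
dT=C[...,:2]-np.array([.6793,.1203]); red=(r>1.8*g)&(r>1.8*b)
P=C[(np.hypot(dT[...,0],dT[...,1])<.09)&(Z>.056)&(Z<.07)]; print(len(P)); 
if len(P)>20: print(cv2.minAreaRect((P[:,:2]*1000).astype(np.float32)))
E
```

```text
t 6.62 pos [ 0.505  -0.1885  0.1593] toolz [ 0.008 -0.001 -1.   ] yaw_y 59.86 turn -24.99 move tool axes mm [2.7 1.7 5.3] now-axes [3.2 0.4 5.3] F [ 0.9 -0.8 -1.7] w 0.0112 ff 58.795793652534485
[0.1253 0.1264 0.1275]
16595 ((493.7894287109375, -182.53976440429688), (90.46574401855469, 85.3560562133789), 59.961761474609375)
plane [ 0.01583479 -0.0056708   0.12670941]
0
```

>>> play_rows(deltas="0 0 -0.022 0 0 -6.25 255;0 0 -0.023 0 0 -6.25 255;0 0 -0.022 0 0 -6.25 255;0 0 -0.023 0 0 -6.25 255;-0.01 0.03 0 0 0 0 255;-0.01 0.036 0 0 0 0 255;-0.01 0.036 0 0 0 0 255;-0.01 0.03 0 0 0 0 255;0 0.01 0 0 0 0 255;0 0 0 0 0 0 255;0 0 0 0 0 0 255;0 0 0 0 0 0 255")

```text
time_s: 7.67
tcp_pos: [0.5541, -0.0511, 0.2435]
tool_rot: [-0.143, -3.136, 0.002]
wrist_force: [0.4, -0.1, -2.4]
width: 0.0114
finger_force: 58.8
```

```bash
cat > tray.py <<'E'
from h import *
to(.437,.142,.154,84.85)
p=env.grab_frame("wrist"); C=wcloud(p); Z=C[...,2]; cv2.imwrite("pics/w3.png",p["pixels"])
px=p["pixels"].astype(int); b,g,r=px[...,0],px[...,1],px[...,2]; ok=p["range_z"]>0
t=env.read_state()["tcp_pos"]
m=ok&(np.hypot(C[...,0]-t[0],C[...,1]-t[1])<.1)&(g>r*1.15)&(g>b*1.1)&(abs(Z-t[2]+.034)<.015); P=C[m]
print("board",len(P),cv2.minAreaRect((P[:,:2]*1000).astype(np.float32)))
A=np.c_[P[:,:2]-t[:2],np.ones(len(P))]; print("plane",np.linalg.lstsq(A,P[:,2],rcond=None)[0], "tcp",t)
o=np.array([.517,.135]); e=np.array([.996,-.0898]); n=np.array([.0898,.996])
L=np.stack([(C[...,:2]-o)@e,(C[...,:2]-o)@n],-1)
def show(nm,m):
    P=L[m]*1000
    if len(P)<20: print(nm,"few",len(P)); return
    print(nm,len(P),[np.round(x,1) for x in cv2.minAreaRect(P.astype(np.float32))],"z",np.median(Z[m]).round(4))
show("module",ok&(abs(L[...,0]-.163)<.05)&(abs(L[...,1])<.09)&(Z>.056)&(Z<.07))
for s in(1,-1):
    show(f"guide{s}",ok&(px.max(-1)<75)&(abs(L[...,0]-.06)<.09)&(abs(L[...,1]-.046*s)<.018)&(Z>.028)&(Z<.037))
    show(f"pin{s}",ok&(r>1.8*g)&(L[...,0]<-.01)&(L[...,0]>-.075)&(abs(L[...,1]-.06*s)<.04)&(Z>.055)&(Z<.068))
    show(f"bar{s}",ok&(r>1.8*g)&(L[...,0]<.01)&(L[...,0]>-.075)&(abs(L[...,1]-.06*s)<.04)&(Z>.025)&(Z<.034))
print([(k,np.round(d["point"],4),np.round([(d["point"][:2]-o)@e*1e3,(d["point"][:2]-o)@n*1e3],1),d["conf"]) for k in("rack","home","tray_end","guide_l","lever_l_pin","lever_r_pin","lever_l_hinge","lever_r_hinge") for d in env.place_of(k,p)[:2]])
E
python3 tray.py
```

```text
t 7.67 pos [ 0.5541 -0.0511  0.2435] toolz [-0.002 -0.001 -1.   ] yaw_y 84.8 turn -0.05 move tool axes mm [133.8 181.9  89.5] now-axes [134.  181.8  89.5] F [ 0.4 -0.1 -2.4] w 0.0114 ff 58.76731753349304
board 16485 ((540.6423950195312, -50.65901184082031), (90.2557373046875, 85.09072875976562), 84.9382095336914)
plane [-0.00181838  0.0006287   0.21078564] tcp [ 0.55423383 -0.05136152  0.24370871]
module 3164 [array([161.3,   1. ]), array([ 49.8, 140.1]), np.float64(0.1)] z 0.0624
guide1 919 [array([63.1, 48.6]), array([ 17.2, 130.7]), np.float64(89.1)] z 0.0304
pin1 55 [array([-53.4,  63.1]), array([9.5, 9.6]), np.float64(35.3)] z 0.0598
bar1 244 [array([-29.4,  62.2]), array([15.1, 56.9]), np.float64(82.5)] z 0.0281
guide-1 1155 [array([ 62.7, -45.3]), array([130.2,  17.4]), np.float64(1.3)] z 0.0304
pin-1 76 [array([-51.5, -70.5]), array([8.5, 9.2]), np.float64(5.4)] z 0.0601
bar-1 288 [array([-28.4, -62.8]), array([57.5, 13. ]), np.float64(12.8)] z 0.0282
[('rack', array([ 0.5169,  0.138 , -0.0009]), array([-0.4,  3. ]), 0.66), ('home', array([0.5623, 0.1324, 0.044 ]), array([45.
[... 172 characters left out ...]
ray_end', array([0.6251, 0.1271, 0.023 ]), array([108.4,   1.8]), 0.62), ('guide_l', array([0.5079, 0.0931, 0.0236]), array([ -5.3, -42.5]), 0.64), ('guide_l', array([0.521 , 0.1816, 0.0253]), array([-0.2, 46.8]), 0.61), ('lever_l_pin', array([0.471 , 0.202 , 0.0508]), array([-51.8,  62.6]), 0.68), ('lever_l_pin', array([0.5203, 0.1809, 0.0205]), array([-0.8, 46. ]), 0.25), ('lever_r_pin', array([0.4604, 0.0731, 0.0418]), array([-50.8, -66.7]), 0.72), ('lever_l_hinge', array([0.5162, 0.1984, 0.043 ]), array([-6.5, 63.1]), 0.8), ('lever_l_hinge', array([ 0.555 , -0.0538,  0.2297]), array([  54.8, -184.6]), 0.26), ('lever_r_hinge', array([0.5022, 0.0727, 0.0405]), array([ -9.1, -63.4]), 0.74)]
```

View pics/w3.png

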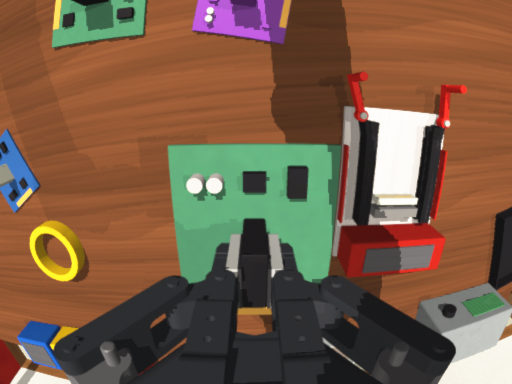

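>>> play_rows(deltas="0.0163 0.0229 0.01 0 0 0 255;0.0163 0.0229 0.01 0 0 0 255;0.0163 0.0229 0.01 0 0 0 255;0.0163 0.0229 0.01 0 0 0 255;0.0163 0.0229 0.01 0 0 0 255;0.0163 0.0229 0.01 0 0 0 255;0.0163 0.0229 0.01 0 0 0 255;0.0157 0.0229 0.01 0 0 0 255;0 0 0.02 0 0 0 255;0 0 0.01 0 0 0 255;0 0 0 0 0 0 255;0 0 0 0 0 0 255")

```text
time_s: 9.12
tcp_pos: [0.4424, 0.1435, 0.1342]
tool_rot: [-0.142, -3.138, 0.001]
wrist_force: [-0.1, -0.7, -2.2]
width: 0.0111
finger_force: 58.8
```

```bash
python3 - <<'E'
from h import *
to(.4414,.1431,.056,84.9)
E
```

```text
t 9.12 pos [0.4424 0.1435 0.1342] toolz [-0.001 -0.001 -1.   ] yaw_y 84.81 turn -0.09 move tool axes mm [ 0.9 -0.4 78.2] now-axes [ 0.9 -0.4 78.2] F [-0.1 -0.7 -2.2] w 0.0111 ff 58.82521033287048
```

>>> play_rows(deltas="0.001 -0.0004 0.02 0 0 0 255;0 0 0.02 0 0 0 255;0 0 0.02 0 0 0 255;0 0 0.013 0 0 0 255;0 0 0.005 0 0 0 255;0 0 0 0 0 0 255;0 0 0 0 0 0 255;0 0 0 0 0 0 255")

```text
time_s: 9.78
tcp_pos: [0.4421, 0.1443, 0.0574]
tool_rot: [0.141, 3.137, 0.001]
wrist_force: [0.6, -0.3, -2.2]
width: 0.011
finger_force: 58.9
```

```bash
python3 - <<'E'
from h import *
to(.4414,.1431,.056,84.9)
o=[]
for n in("scene","side"):
    p=env.grab_frame(n); f=384/2/np.tan(np.radians(p["fov_y"]/2)); E=p["extrinsics"]
    c=E[:3,:3].T@(np.array([.49,.13,.03])-E[:3,3]); u=int(p["cx"]-f*c[0]/c[2]); v=int(p["cy"]+f*c[1]/c[2])
    k=p["pixels"][max(0,v-50):v+50,max(0,u-66):u+66]; o.append(cv2.resize(k,(396,300),interpolation=cv2.INTER_CUBIC))
cv2.imwrite("pics/c.png",np.vstack(o))
p=env.grab_frame("side"); C=cloud(p); Z=C[...,2]; px=p["pixels"].astype(int); b,g,r=px[...,0],px[...,1],px[...,2]
m=(p["range_z"]>0)&(np.hypot(C[...,0]-.441,C[...,1]-.143)<.08)&(g>r*1.15)&(g>b*1.1)&(Z<.04)&(Z>.01); print(m.sum(),np.percentile(Z[m],[10,50,90]) if m.any() else 0)
E
```

```text
t 9.78 pos [0.4421 0.1443 0.0574] toolz [ 0.002  0.001 -1.   ] yaw_y 84.86 turn -0.04 move tool axes mm [ 0.6 -1.3  1.4] now-axes [ 0.6 -1.3  1.4] F [ 0.6 -0.3 -2.2] w 0.011 ff 58.9385050535202
458 [0.02553471 0.02725044 0.0290773 ]
```

View pics/c.png

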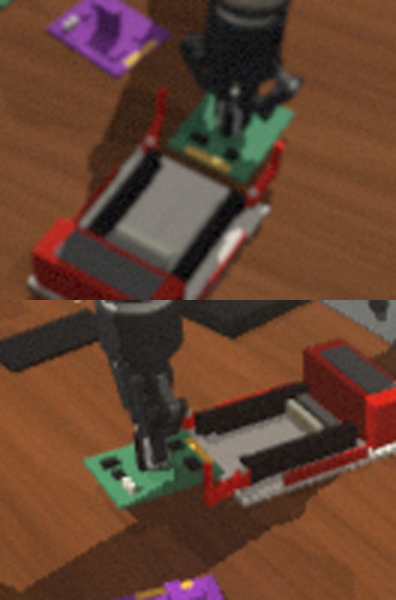

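>>> play_rows(deltas="0 -0.0012 0.0013 0 0 0 255;-0.004 0 0 0 0 0 255;-0.006 0 0 0 0 0 255;-0.006 0 0 0 0 0 255;-0.006 0 0 0 0 0 255;-0.004 0 0 0 0 0 255;-0.002 0 0 0 0 0 255;0 0 0 0 0 0 255;0 0 0 0 0 0 255")

```text
time_s: 10.68
tcp_pos: [0.4687, 0.1405, 0.0549]
tool_rot: [-0.14, -3.138, 0.0]
wrist_force: [-0.3, 0.1, -2.8]
width: 0.011
finger_force: 58.9
```

```bash
cat > st.py <<'E'
from h import *
s=env.read_state(); t=s["tcp_pos"][:2]-np.array([.5161,.1364]); e=np.array([.996,-.0898]); n=np.array([.0898,.996]); F=s["wrist_force"]
M=R.from_rotvec(s["tool_rot"]).as_matrix()
print("t %.2f tray x %.1f y %.1f z %.4f  Fx %.2f Fy %.2f Fz %.2f"%(s["time_s"],t@e*1e3,t@n*1e3,s["tcp_pos"][2],F[:2]@e,F[:2]@n,F[2]),"toolz",M[:,2].round(3),"yaw",np.degrees(np.arctan2(M[1,1],M[0,1])).round(2),"T",s["ft_torque"].round(2),"w",round(s["width"],4))
E
python3 st.py
```

```text
t 10.68 tray x -47.6 y -0.2 z 0.0549  Fx -0.32 Fy 0.06 Fz -2.82 toolz [-0. -0. -1.] yaw 84.9 T [ 0.01  0.04 -0.03] w 0.011
```

>>> play_rows(deltas="0 0 -0.0008 0 0 0 255;-0.003 0 0 0 0 0 255;-0.003 0 0 0 0 0 255;-0.003 0 0 0 0 0 255;-0.003 0 0 0 0 0 255;-0.002 0 0 0 0 0 255;0 0 0 0 0 0 255;0 0 0 0 0 0 255")

```text
time_s: 11.35
tcp_pos: [0.483, 0.1394, 0.0558]
tool_rot: [0.14, 3.138, 0.0]
wrist_force: [0.5, 0.9, -1.7]
width: 0.0114
finger_force: 58.9
```

```bash
python3 st.py
```

```text
t 11.35 tray x -33.2 y 0.0 z 0.0558  Fx 0.43 Fy 0.94 Fz -1.68 toolz [ 0.  0. -1.] yaw 84.91 T [ 0.21 -0.06  0.06] w 0.0114
```

>>> play_rows(deltas="-0.005 0 0 0 0 0 255;-0.005 0 0 0 0 0 255;-0.005 0 0 0 0 0 255;-0.005 0 0 0 0 0 255;-0.005 0 0 0 0 0 255;-0.003 0 0 0 0 0 255;0 0 0 0 0 0 255")

```text
time_s: 11.93
tcp_pos: [0.5118, 0.1369, 0.0559]
tool_rot: [0.14, 3.137, 0.001]
wrist_force: [-0.4, 0.8, -2.3]
width: 0.0107
finger_force: 58.9
```

```bash
python3 st.py
```

```text
t 11.93 tray x -4.3 y 0.1 z 0.0559  Fx -0.45 Fy 0.72 Fz -2.27 toolz [ 0.001  0.    -1.   ] yaw 84.88 T [ 0.33 -0.16  0.14] w 0.0107
```

>>> play_rows(deltas="-0.005 0 0 0 0 0 255;-0.005 0 0 0 0 0 255;-0.005 0 0 0 0 0 255;-0.005 0 0 0 0 0 255;-0.005 0 0 0 0 0 255;-0.003 0 0 0 0 0 255;0 0 0 0 0 0 255;0 0 0 0 0 0 255")

```text
time_s: 12.6
tcp_pos: [0.5391, 0.1345, 0.0559]
tool_rot: [0.14, 3.138, 0.0]
wrist_force: [0.6, 2.7, -1.4]
width: 0.0109
finger_force: 58.9
```

```bash
python3 st.py
```

```text
t 12.60 tray x 23.0 y 0.2 z 0.0559  Fx 0.36 Fy 2.79 Fz -1.45 toolz [ 0.001  0.    -1.   ] yaw 84.91 T [ 0.58 -0.19  0.04] w 0.0109
```

>>> play_rows(deltas="0 0.0006 0 0 0 0 255;-0.002 0 0 0 0 0 255;-0.002 0 0 0 0 0 255;-0.002 0 0 0 0 0 255;-0.001 0 0 0 0 0 255;0 0 0 0 0 0 255")

```text
time_s: 13.1
tcp_pos: [0.5459, 0.134, 0.0558]
tool_rot: [0.14, 3.138, -0.0]
wrist_force: [-0.1, 0.0, -2.3]
width: 0.0112
finger_force: 58.9
```

```bash
python3 st.py
```

```text
t 13.10 tray x 29.9 y 0.3 z 0.0558  Fx -0.07 Fy 0.03 Fz -2.29 toolz [ 0. -0. -1.] yaw 84.89 T [ 0.06 -0.05 -0.03] w 0.0112
```

Forces are clear; creeping now.

>>> play_rows(deltas="-0.001 0 0 0 0 0 255;-0.001 0 0 0 0 0 255;0 0 0 0 0 0 255")

```text
time_s: 13.35
tcp_pos: [0.5478, 0.1339, 0.0558]
tool_rot: [0.14, 3.138, -0.0]
wrist_force: [-0.2, -0.1, -2.0]
width: 0.0117
finger_force: 58.9
```

>>> play_rows(deltas="-0.001 0 0 0 0 0 255;-0.001 0 0 0 0 0 255;0 0 0 0 0 0 255")

```text
time_s: 13.6
tcp_pos: [0.5498, 0.1339, 0.0558]
tool_rot: [0.14, 3.138, -0.0]
wrist_force: [0.4, 0.8, -2.6]
width: 0.0113
finger_force: 58.9
```

```bash
python3 st.py
```

```text
t 13.60 tray x 33.8 y 0.5 z 0.0558  Fx 0.29 Fy 0.80 Fz -2.57 toolz [ 0. -0. -1.] yaw 84.9 T [-0.04  0.01 -0.03] w 0.0113
```

>>> play_rows(deltas="-0.001 0 0 0 0 0 255;-0.001 0 0 0 0 0 255;0 0 0 0 0 0 255")

```text
time_s: 13.85
tcp_pos: [0.5518, 0.1337, 0.0558]
tool_rot: [0.14, 3.138, 0.0]
wrist_force: [0.5, 0.2, -1.8]
width: 0.0116
finger_force: 58.9
```

>>> play_rows(deltas="-0.001 0 0 0 0 0 255;-0.001 0 0 0 0 0 255;0 0 0 0 0 0 255")

```text
time_s: 14.1
tcp_pos: [0.5539, 0.1336, 0.0558]
tool_rot: [0.14, 3.138, 0.0]
wrist_force: [-0.3, -0.2, -1.2]
width: 0.0113
finger_force: 58.9
```

>>> play_rows(deltas="-0.001 0 0 0 0 0 255;-0.001 0 0 0 0 0 255;0 0 0 0 0 0 255")

```text
time_s: 14.35
tcp_pos: [0.5557, 0.1334, 0.0558]
tool_rot: [-0.14, -3.138, -0.0]
wrist_force: [-0.5, -0.5, -1.9]
width: 0.0111
finger_force: 58.9
```

>>> play_rows(deltas="-0.001 0 0 0 0 0 255;-0.001 0 0 0 0 0 255;0 0 0 0 0 0 255")

```text
time_s: 14.6
tcp_pos: [0.5566, 0.1333, 0.0554]
tool_rot: [-0.139, -3.136, 0.001]
wrist_force: [-3.2, -0.2, -2.0]
width: 0.0112
finger_force: 59.0
```

>>> play_rows(deltas="-0.0008 0 0 0 0 0 255;0 0 0 0 0 0 255;0 0 0 0 0 0 255")

```text
time_s: 14.85
tcp_pos: [0.5572, 0.1332, 0.0554]
tool_rot: [-0.139, -3.136, 0.001]
wrist_force: [-5.0, 0.9, -1.3]
width: 0.0115
finger_force: 59.0
```

```bash
python3 st.py
```

```text
t 14.85 tray x 41.3 y 0.5 z 0.0554  Fx -5.08 Fy 0.43 Fz -1.29 toolz [-0.002 -0.    -1.   ] yaw 84.92 T [ 0.11  1.14 -0.08] w 0.0115
```

>>> play_rows(deltas="-0.0008 0 0 0 0 0 255;0 0 0 0 0 0 255;0 0 0 0 0 0 255")

```text
time_s: 15.1
tcp_pos: [0.5577, 0.1332, 0.0553]
tool_rot: [-0.139, -3.136, 0.001]
wrist_force: [-5.8, -0.0, -1.6]
width: 0.0117
finger_force: 59.1
```

```bash
python3 st.py
```

```text
t 15.10 tray x 41.7 y 0.5 z 0.0553  Fx -5.81 Fy -0.56 Fz -1.64 toolz [-0.003 -0.    -1.   ] yaw 84.92 T [ 0.22  1.42 -0.07] w 0.0117
```

>>> play_rows(deltas="-0.0006 0 0 0 0 0 255;0 0 0 0 0 0 255;0 0 0 0 0 0 255")

```text
time_s: 15.35
tcp_pos: [0.558, 0.1331, 0.0554]
tool_rot: [-0.139, -3.135, 0.001]
wrist_force: [-6.9, 0.5, 0.3]
width: 0.0113
finger_force: 59.3
```

```bash
python3 st.py
```

```text
t 15.35 tray x 42.0 y 0.5 z 0.0554  Fx -6.89 Fy -0.15 Fz 0.31 toolz [-0.004 -0.    -1.   ] yaw 84.92 T [ 0.14  1.57 -0.11] w 0.0113
```

>>> play_rows(deltas="0 0 0 0 0 0 220;0 0 0 0 0 0 200;0 0 0 0 0 0 175;0 0 0 0 0 0 175;0 0 0 0 0 0 175;0 0 0 0 0 0 175")

```text
time_s: 15.85
tcp_pos: [0.5605, 0.1331, 0.0562]
tool_rot: [0.14, 3.137, 0.001]
wrist_force: [-0.7, 0.8, 0.5]
width: 0.0267
finger_force: 0.0
```

```bash
python3 st.py; python3 -c "
from h import *
print(env.read_state()['joint_positions'].round(2))"
```

```text
t 15.85 tray x 44.6 y 0.7 z 0.0562  Fx -0.79 Fy 0.69 Fz 0.52 toolz [ 0.002  0.    -1.   ] yaw 84.89 T [-0.04 -0.01  0.02] w 0.0267
[-0.44  0.58  0.12  1.95 -0.12  0.62  1.24]
```

>>> play_rows(deltas="-0.001 0 -0.008 0 0 0 175;0 0 -0.015 0 0 0 175;0 0 -0.03 0 0 0 175;0 0 -0.03 0 0 0 175;0 0 -0.03 0 0 0 185;0 0 0 0 0 0 185;0 0 0 0 0 0 185;0 0 0 0 0 0 185")

```text
time_s: 16.52
tcp_pos: [0.5605, 0.1329, 0.1689]
tool_rot: [0.139, 3.138, 0.0]
wrist_force: [-0.4, 1.1, -0.3]
width: 0.0237
finger_force: 0.0
```

```bash
python3 st.py; cat > lv.py <<'E'
from h import *
import sys
p=env.grab_frame("wrist"); C=wcloud(p); Z=C[...,2]; cv2.imwrite(f"pics/{sys.argv[1]}.png",p["pixels"])
px=p["pixels"].astype(int); b,g,r=px[...,0],px[...,1],px[...,2]; ok=p["range_z"]>0
o=np.array([.5161,.1364]); e=np.array([.996,-.0898]); n=np.array([.0898,.996])
L=np.stack([(C[...,:2]-o)@e,(C[...,:2]-o)@n],-1)*1000
def show(nm,m):
    P=L[m]
    if len(P)<10: print(nm,"few",len(P)); return
    q=cv2.minAreaRect(P.astype(np.float32)); c=o+(q[0][0]*e+q[0][1]*n)/1000
    print(nm,len(P),[np.round(x,1) for x in q],"z",np.median(Z[m]).round(4),"world",c.round(4))
for s in(1,-1):
    S=ok&(r>1.8*g)&(r>1.8*b)&(L[...,0]>-80)&(L[...,0]<12)&(L[...,1]*s<100)&(L[...,1]*s>-2)
    show(f"pin{s}",S&(Z>.053)&(Z<.068)); show(f"bar{s}",S&(Z>.024)&(Z<.034))
G=ok&(abs(L[...,1])<46)&(L[...,0]>-40)&(L[...,0]<100)
m=G&(g>r*1.15)&(g>b*1.1)&(Z<.035)&(Z>.01); show("board",m)
if m.any(): print("board x range",np.percentile(L[m][:,0],[1,99]).round(1),"y",np.percentile(L[m][:,1],[1,99]).round(1))
m=G&(abs(L[...,1])<36)&(L[...,0]<25)&(L[...,0]>-16)&~((r>1.5*g)&(r>1.5*b)); print("parts max z",np.percentile(Z[m],[50,99,99.9]).round(4)); show("parts",m&(Z>.03))
E
python3 lv.py w4
```

```text
t 16.52 tray x 44.6 y 0.5 z 0.1689  Fx -0.53 Fy 1.07 Fz -0.28 toolz [ 0.  0. -1.] yaw 84.91 T [ 0.02  0.03 -0.  ] w 0.0237
pin1 139 [array([-52. ,  61.6]), array([9.8, 9. ]), np.float64(73.1)] z 0.06 world [0.4698 0.2024]
bar1 507 [array([-28.9,  61.4]), array([12.9, 55.6]), np.float64(87.8)] z 0.0282 world [0.4928 0.2001]
pin-1 138 [array([-50.9, -71.1]), array([9.6, 9.2]), np.float64(33.5)] z 0.0599 world [0.4591 0.0702]
bar-1 517 [array([-28.7, -63.2]), array([57.1, 13.5]), np.float64(11.3)] z 0.028 world [0.4818 0.076 ]
board 8345 [array([34.3, -1.1]), array([ 90.8, 112.8]), np.float64(88.0)] z 0.0223 world [0.5502 0.1322]
board x range [-20.1  86.1] y [-40.9  42.3]
parts max z [0.0226 0.2435 0.2441]
parts 960 [array([ 16., -11.]), array([58.6, 24.9]), np.float64(51.2)] z 0.2376 world [0.5311 0.124 ]
```

View pics/w4.png

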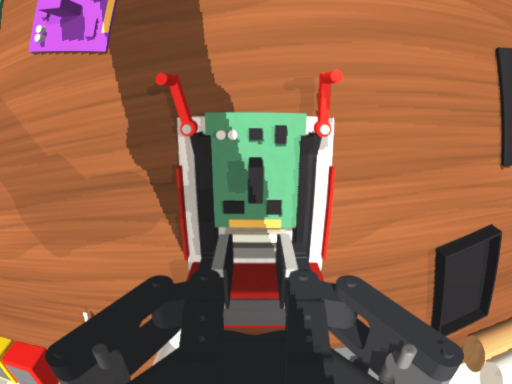

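```bash
cat >> lv.py <<'E'
w=ok&(px.min(-1)>150)&(L[...,0]>-30)&(L[...,0]<25)&(abs(L[...,1])<37)&(Z<.1); show("caps",w); print("cap z",np.percentile(Z[w],[50,90,99]).round(4) if w.any() else 0)
show("handle",ok&(px.max(-1)<80)&(abs(L[...,1])<15)&(L[...,0]>15)&(L[...,0]<70)&(Z>.055)&(Z<.07))
d=ok&(px.max(-1)<80)&(L[...,0]>-20)&(L[...,0]<20)&(abs(L[...,1])<37)&(Z<.1)&(Z>.02); show("ics",d); print(np.percentile(Z[d],[50,99]))
E
python3 lv.py w5 | tail -5
```

```text
caps 146 [array([ -1.8, -23.7]), array([ 7.5, 17.3]), np.float64(3.5)] z 0.0313 world [0.5122 0.113 ]
cap z [0.0313 0.0322 0.0331]
handle 530 [array([34.1,  0.7]), array([10.4, 30. ]), np.float64(89.9)] z 0.0622 world [0.5501 0.134 ]
ics 449 [array([ 5.3, 11.3]), array([31.7, 29.3]), np.float64(89.7)] z 0.0284 world [0.5224 0.1472]
[0.02837206 0.06223156]
```

>>> play_rows(deltas="0.0193 0.0122 0 0 0 0 185;0.0193 0.0122 0 0 0 0 185;0.0193 0.0122 0 0 0 0 185;0.0193 0.0122 0.01 0 0 0 185;0.0193 0.0122 0.02 0 0 0 190;0 0 0.02 0 0 0 190;0 0 0 0 0 0 190;0 0 0 0 0 0 190")

```text
time_s: 17.28
tcp_pos: [0.4691, 0.2016, 0.1176]
tool_rot: [-0.139, -3.135, 0.004]
wrist_force: [0.8, -0.0, -0.1]
width: 0.0216
finger_force: 0.0
```

```bash
python3 st.py;python3 -c "
from h import *
to(.4698,.2024,.065,84.9)"
```

```text
t 17.28 tray x -52.6 y 60.7 z 0.1176  Fx 0.78 Fy 0.06 Fz -0.06 toolz [-0.003 -0.002 -1.   ] yaw 84.91 T [ 0.01 -0.   -0.03] w 0.0216
t 17.28 pos [0.4691 0.2016 0.1176] toolz [-0.003 -0.002 -1.   ] yaw_y 84.91 turn 0.01 move tool axes mm [-0.8  1.  52.6] now-axes [-0.8  1.  52.6] F [ 0.8 -0.  -0.1] w 0.0216 ff 0.0
```

>>> play_rows(deltas="-0.0008 0.001 0.01 0 0 0 190;0 0 0.012 0 0 0 190;0 0 0.012 0 0 0 190;0 0 0.01 0 0 0 190;0 0 0.008 0 0 0 190;0 0 0 0 0 0 190;0 0 0 0 0 0 190")

```text
time_s: 17.87
tcp_pos: [0.4711, 0.2029, 0.0666]
tool_rot: [-0.14, -3.138, 0.001]
wrist_force: [0.5, 0.0, -0.0]
width: 0.022
finger_force: 0.0
```

```bash
cat > arc.py <<'E'
# plan: tool at radius r on lever arc, rotate about hinge by -dth per row; prints per-row tool delta
import numpy as np
def row(r,deg,s=1):
    "tool y is tangential. s=+1 left: outward pad pushes; lever turn 'deg' per row"
    a=np.radians(deg); return r*np.sin(a), r*(1-np.cos(a))
print([np.round(np.multiply(1000,row(.045,d)),2) for d in(4,5,6,7)])
E
python3 arc.py; python3 st.py
```

```text
[array([3.14, 0.11]), array([3.92, 0.17]), array([4.7 , 0.25]), array([5.48, 0.34])]
t 17.87 tray x -50.8 y 62.2 z 0.0666  Fx 0.48 Fy 0.09 Fz -0.03 toolz [-0. -0. -1.] yaw 84.87 T [ 0.03  0.02 -0.01] w 0.022
```

>>> play_rows(deltas="0 -0.003 0 0 0 0 190;0 -0.0033 0 0 0 0 190;-0.0009 -0.0047 0 0 0 -6 190;-0.0009 -0.0047 0 0 0 -6 190;-0.0009 -0.0047 0 0 0 -6 190;-0.0009 -0.0047 0 0 0 -6 190;0 0 0 0 0 0 190;0 0 0 0 0 0 190")

```text
time_s: 18.53
tcp_pos: [0.4754, 0.1783, 0.0673]
tool_rot: [-0.51, 3.099, 0.001]
wrist_force: [-0.1, 0.3, 0.7]
width: 0.0219
finger_force: 0.4
```

```bash
cat >> st.py <<'E'
yy=np.degrees(np.arctan2(M[1,1],M[0,1]));P=1e3*np.array([t@e,t@n])
for nm,h,sg in(("L",np.array([-8,60.]),1),("R",np.array([-8,-60.]),-1)):
    d=P-h; d[1]*=sg; print(nm,"TCP radius %.1f polar theta %.2f rad"%(np.hypot(*d),np.arctan2(-d[0],-d[1])), "F along push/radial", end=" ")
    th=np.arctan2(-d[0],-d[1]); f=np.array([F[:2]@e,sg*(F[:2]@n)]); print(round(f@[np.cos(th),-np.sin(th)],1),round(f@[-np.sin(th),-np.cos(th)],1))
E
python3 st.py
```

```text
t 18.53 tray x -44.3 y 38.1 z 0.0673  Fx -0.13 Fy 0.24 Fz 0.66 toolz [ 0.001  0.001 -1.   ] yaw 108.69 T [ 0.12  0.12 -0.03] w 0.0219
L TCP radius 42.4 polar theta 1.03 rad F along push/radial -0.3 -0.0
R TCP radius 104.6 polar theta 0.35 rad F along push/radial -0.0 0.3
```

>>> play_rows(deltas="0.001 -0.0025 0 0 0 -3 190;0.001 -0.0025 0 0 0 -3 190;-0.0004 -0.0024 0 0 0 -3 190;-0.0004 -0.0024 0 0 0 -3 190;-0.0004 -0.0024 0 0 0 -3 190;-0.0004 -0.0024 0 0 0 -3 190;-0.0004 -0.0024 0 0 0 -3 190;-0.0004 -0.0024 0 0 0 -3 190")

```text
time_s: 19.2
tcp_pos: [0.4851, 0.1639, 0.0673]
tool_rot: [-1.149, 2.922, 0.002]
wrist_force: [-1.0, 5.1, 1.4]
width: 0.0217
finger_force: 2.1
```

```bash
python3 st.py
```

```text
t 19.20 tray x -33.4 y 24.6 z 0.0673  Fx -1.50 Fy 5.03 Fz 1.43 toolz [ 0.001  0.002 -1.   ] yaw 132.92 T [ 0.92  0.24 -0.04] w 0.0217
L TCP radius 43.5 polar theta 0.62 rad F along push/radial -4.2 -3.2
R TCP radius 88.3 polar theta 0.29 rad F along push/radial 0.0 5.3
```

>>> play_rows(deltas="-0.0002 -0.0025 0 0 0 -3 190;-0.0002 -0.0025 0 0 0 -3 190;-0.0004 -0.0025 0 0 0 -3 190;-0.0004 -0.0025 0 0 0 -3 190;-0.0004 -0.0025 0 0 0 -3 190;-0.0004 -0.0025 0 0 0 -3 190;0 0 0 0 0 0 190")

```text
time_s: 19.78
tcp_pos: [0.4958, 0.1577, 0.0671]
tool_rot: [1.595, -2.706, -0.006]
wrist_force: [-6.8, 8.6, 6.0]
width: 0.0216
finger_force: 5.0
```

```bash
python3 st.py
```

```text
t 19.78 tray x -22.2 y 19.4 z 0.0671  Fx -7.52 Fy 7.93 Fz 6.00 toolz [-0.002  0.003 -1.   ] yaw 151.02 T [ 1.82  1.44 -0.05] w 0.0216
L TCP radius 43.0 polar theta 0.34 rad F along push/radial -9.7 -5.0
R TCP radius 80.6 polar theta 0.18 rad F along push/radial -6.0 9.1
```

>>> play_rows(deltas="-0.0004 -0.0025 0 0 0 -2.5 190;-0.0004 -0.0025 0 0 0 -2.5 190;-0.0004 -0.0025 0 0 0 -2.5 190;-0.0004 -0.0025 0 0 0 -2.5 190;0 0 0 0 0 0 190")

```text
time_s: 20.2
tcp_pos: [0.5043, 0.1545, 0.067]
tool_rot: [1.823, -2.555, -0.006]
wrist_force: [-10.0, 7.5, 8.6]
width: 0.0215
finger_force: 6.0
```

```bash
python3 st.py
```

```text
t 20.20 tray x -13.3 y 17.0 z 0.0670  Fx -10.61 Fy 6.54 Fz 8.61 toolz [-0.004  0.002 -1.   ] yaw 161.01 T [ 1.61  2.2  -0.03] w 0.0215
L TCP radius 43.3 polar theta 0.12 rad F along push/radial -11.3 -5.2
R TCP radius 77.2 polar theta 0.07 rad F along push/radial -10.1 7.3
```

>>> play_rows(deltas="-0.0004 -0.0025 -0.001 0 0 -2.5 190;-0.0004 -0.0025 -0.001 0 0 -2.5 190;-0.0004 -0.0025 0 0 0 -2.5 190;0 0 0 0 0 0 190")

```text
time_s: 20.53
tcp_pos: [0.5105, 0.1531, 0.0677]
tool_rot: [1.985, -2.429, -0.008]
wrist_force: [-9.7, 6.5, -0.6]
width: 0.0221
finger_force: 5.4
```

```bash
python3 st.py
```

```text
t 20.53 tray x -7.1 y 16.1 z 0.0677  Fx -10.27 Fy 5.62 Fz -0.58 toolz [-0.007  0.001 -1.   ] yaw 168.51 T [ 1.65  2.   -0.07] w 0.0221
L TCP radius 43.9 polar theta -0.02 rad F along push/radial -10.2 -5.8
R TCP radius 76.1 polar theta -0.01 rad F along push/radial -10.3 5.5
```

>>> play_rows(deltas="-0.0004 -0.002 0 0 0 -2.5 190;-0.0004 -0.002 0 0 0 -2.5 190;0 0 0 0 0 0 190")

```text
time_s: 20.78
tcp_pos: [0.5143, 0.153, 0.0676]
tool_rot: [2.088, -2.34, -0.009]
wrist_force: [-10.0, 7.6, -0.6]
width: 0.0217
finger_force: 5.5
```

```bash
python3 st.py
```

```text
t 20.78 tray x -3.3 y 16.3 z 0.0676  Fx -10.69 Fy 6.66 Fz -0.59 toolz [-0.008  0.001 -1.   ] yaw 173.51 T [ 1.49  2.18 -0.05] w 0.0217
L TCP radius 43.9 polar theta -0.11 rad F along push/radial -9.9 -7.8
R TCP radius 76.5 polar theta -0.06 rad F along push/radial -11.1 6.0
```

>>> play_rows(deltas="-0.0003 -0.0015 0 0 0 -1 190;-0.0003 -0.001 0 0 0 0 190;0 0 0 0 0 0 190")

```text
time_s: 21.03
tcp_pos: [0.5154, 0.1529, 0.0675]
tool_rot: [2.105, -2.321, -0.01]
wrist_force: [-13.4, 6.0, 4.2]
width: 0.0218
finger_force: 7.3
```

```bash
python3 st.py
```

```text
t 21.03 tray x -2.2 y 16.4 z 0.0675  Fx -13.91 Fy 4.76 Fz 4.23 toolz [-0.01  -0.001 -1.   ] yaw 174.39 T [ 1.38  3.02 -0.07] w 0.0218
L TCP radius 44.0 polar theta -0.13 rad F along push/radial -13.2 -6.6
R TCP radius 76.6 polar theta -0.08 rad F along push/radial -14.2 3.7
```

>>> play_rows(deltas="0 -0.0012 0 0 0 0 190;0 0 0 0 0 0 190;0 0 0 0 0 0 190")

```text
time_s: 21.28
tcp_pos: [0.5158, 0.1528, 0.0674]
tool_rot: [2.104, -2.32, -0.011]
wrist_force: [-15.1, 6.4, 5.8]
width: 0.0222
finger_force: 8.4
```

```bash
python3 st.py
```

```text
t 21.28 tray x -1.8 y 16.3 z 0.0674  Fx -15.61 Fy 5.00 Fz 5.79 toolz [-0.012 -0.001 -1.   ] yaw 174.4 T [ 1.42  3.45 -0.06] w 0.0222
L TCP radius 44.1 polar theta -0.14 rad F along push/radial -14.8 -7.1
R TCP radius 76.6 polar theta -0.08 rad F along push/radial -16.0 3.7
```

>>> play_rows(deltas="0 0.004 0 0 0 0 190;0 0.004 0 0 0 0 190;0 0.0025 0 0 0 0 190;0 0 0 0 0 0 190;0 0 0 0 0 0 190")

```text
time_s: 21.7
tcp_pos: [0.5127, 0.1515, 0.0691]
tool_rot: [-2.108, 2.328, -0.001]
wrist_force: [-0.6, -1.1, -0.5]
width: 0.0221
finger_force: 0.0
```

```bash
python3 st.py
```

```text
t 21.70 tray x -4.7 y 14.7 z 0.0691  Fx -0.49 Fy -1.11 Fz -0.47 toolz [ 0.001 -0.    -1.   ] yaw 174.32 T [0.   0.01 0.01] w 0.0221
L TCP radius 45.4 polar theta -0.07 rad F along push/radial -0.6 1.1
R TCP radius 74.8 polar theta -0.04 rad F along push/radial -0.4 -1.1
```

>>> play_rows(deltas="0 0 -0.015 0 0 0 190;0 0 -0.03 0 0 0 190;0 0 -0.03 0 0 -4 190;0 0 0 0 0 -7.1 190;0 0 0 0 0 -7.1 190;0 0 0 0 0 -7.1 190;0 0 0 0 0 -7.1 190;0 0 0 0 0 -7.1 190;0 0 0 0 0 -7.1 190;0 0 0 0 0 -7.1 190;0 0 0 0 0 -7.1 190;0 0 0 0 0 -7.1 190")

```text
time_s: 22.7
tcp_pos: [0.5112, 0.1512, 0.1415]
tool_rot: [3.016, -0.853, -0.002]
wrist_force: [-1.8, 2.1, -3.1]
width: 0.0214
finger_force: 0.0
```

>>> play_rows(deltas="0 0 0 0 0 -7.1 190;0 0 0 0 0 -7.1 190;0 0 0 0 0 -7.1 190;-0.015 0.028 0 0 0 0 190;-0.015 0.029 0 0 0 0 190;-0.016 0.029 0 0 0 0 190;0 0 0 0 0 0 190;0 0 0 0 0 0 190")

```text
time_s: 23.37
tcp_pos: [0.4003, 0.1273, 0.0847]
tool_rot: [3.065, -0.41, 0.099]
wrist_force: [0.8, 0.3, 0.7]
width: 0.0218
finger_force: 0.0
```

```bash
python3 st.py;python3 -c "
from h import *
to(.4591,.0702,.067,264.9); print(env.read_state()['joint_positions'].round(2))
o=[]
for n in('scene','side'):
    p=env.grab_frame(n); f=384/2/np.tan(np.radians(p['fov_y']/2)); E=p['extrinsics']
    c=E[:3,:3].T@(np.array([.51,.12,.03])-E[:3,3]); u=int(p['cx']-f*c[0]/c[2]); v=int(p['cy']+f*c[1]/c[2])
    k=p['pixels'][max(0,v-50):v+50,max(0,u-66):u+66]; o.append(cv2.resize(k,(396,300),interpolation=cv2.INTER_CUBIC))
cv2.imwrite('pics/d.png',np.vstack(o))"; python3 lv.py w6
```

```text
t 23.37 tray x -114.5 y -19.5 z 0.0847  Fx 0.77 Fy 0.37 Fz 0.73 toolz [ 0.057 -0.056 -0.997] yaw -105.3 T [ 0.09 -0.1   0.07] w 0.0218
L TCP radius 132.9 polar theta 0.93 rad F along push/radial 0.2 -0.8
R TCP radius 113.9 polar theta 1.21 rad F along push/radial 0.6 -0.6
t 23.37 pos [0.4003 0.1273 0.0847] toolz [ 0.057 -0.056 -0.997] yaw_y -105.3 turn -10.2 move tool axes mm [62.2 50.7 24.1] now-axes [70.2 38.8 24.1] F [0.8 0.3 0.7] w 0.0218 ff 0.0
[ 0.57  0.83 -1.41  2.25  1.09  1.08  2.96]
pin1 327 [array([-9. , 15.6]), array([10. ,  9.3]), np.float64(73.1)] z 0.0601 world [0.5086 0.1528]
bar1 847 [array([-9.4, 39.4]), array([57.5, 13.5]), np.float64(85.0)] z 0.0281 world [0.5103 0.1765]
pin-1 314 [array([-50.9, -71.3]), array([9.5, 9.3]), np.float64(61.1)] z 0.0598 world [0.459 0.07 ]
bar-1 1037 [array([-28.8, -63.5]), array([57.2, 13.4]), np.float64(12.9)] z 0.0281 world [0.4817 0.0758]
board 7482 [array([24.2, -1.5]), array([90.2, 60.3]), np.float64(85.7)] z 0.0224 world [0.5401 0.1327]
board x range [-4.8 52. ] y [-39.3  40.9]
parts max z [0.0221 0.0318 0.0327]
parts 271 [array([ 6.1, -6.6]), array([23.2, 53.3]), np.float64(0.7)] z 0.0313 world [0.5216 0.1293]
caps 2022 [array([ 2.7, -0.3]), array([73.7, 38.3]), np.float64(89.4)] z 0.0063 world [0.5188 0.1359]
cap z [0.0063 0.0309 0.0323]
handle few 0
ics 715 [array([12.9, 11.8]), array([34.6, 13.8]), np.float64(89.2)] z 0.0277 world [0.5301 0.147 ]
[0.02770481 0.02978962]
```

View pics/d.png

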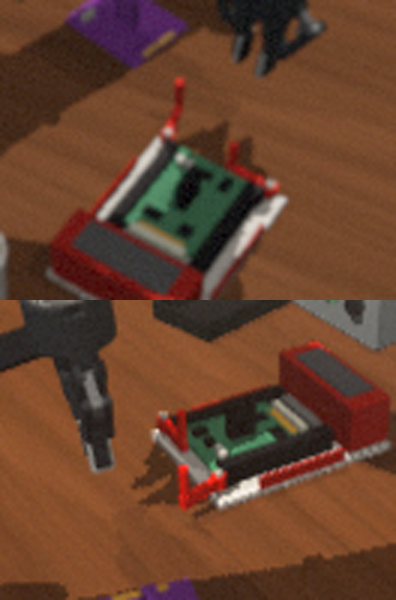

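>>> play_rows(deltas="0 0 -0.01 0 0 5 190;0 0 -0.02 0 0 7 190;0 0 -0.02 0 0 7 190;0 0 -0.01 0 0 7 190;0 0 0 0 0 7 190;0 0 0 0 0 7 190")

```text
time_s: 24.02
tcp_pos: [0.3988, 0.1337, 0.1461]
tool_rot: [2.763, -1.453, 0.12]
wrist_force: [0.1, 0.5, 0.1]
width: 0.0216
finger_force: 0.0
```

```bash
python3 st.py|head -1;python3 -c "
from h import *
to(.4591,.0702,.067,264.9); print(env.read_state()['joint_positions'].round(2))"
```

```text
t 24.02 tray x -116.6 y -13.2 z 0.1461  Fx 0.07 Fy 0.53 Fz 0.11 toolz [ 0.06  -0.051 -0.997] yaw -145.44 T [ 0.04  0.07 -0.07] w 0.0216
t 24.02 pos [0.3988 0.1337 0.1461] toolz [ 0.06  -0.051 -0.997] yaw_y -145.44 turn -50.34 move tool axes mm [60.4 54.1 85.7] now-axes [ 80.3 -12.   85.7] F [0.1 0.5 0.1] w 0.0216 ff 0.0
[ 0.59  0.57 -1.36  2.21  0.81  0.97  2.48]
```

>>> play_rows(deltas="0 0 -0.005 0 0 7 190;0 0 0 0 0 7 190;0 0 0 0 0 7 190;0 0 0 0 0 7 190;0 0 0 0 0 7 190;0 0 0 0 0 7 190;0 0 0 0 0 7 190;0 0 0 0 0 7 190;0 0 0 0 0 7 190;0 0 0 0 0 7 190;0 0 0 0 0 7 190;0 0 0 0 0 7 190")

```text
time_s: 25.02
tcp_pos: [0.398, 0.134, 0.1503]
tool_rot: [-1.076, 2.91, -0.106]
wrist_force: [0.4, 0.9, -0.0]
width: 0.0217
finger_force: 0.0
```

```bash
cat > al.py <<'E'
from h import *
s=env.read_state(); M=R.from_rotvec(s["tool_rot"]).as_matrix()
zt=M.T@[0,0,-1]; v=np.cross([0,0,1],zt); v*=np.arcsin(np.linalg.norm(v))/(np.linalg.norm(v)+1e-12)
print("tilt fix deg",np.degrees(v).round(2)); to(.459,.070,.15,84.9); print(s["joint_positions"].round(2))
E
python3 al.py
```

```text
tilt fix deg [-4.41  0.65  0.  ]
t 25.02 pos [0.398  0.134  0.1503] toolz [ 0.059 -0.051 -0.997] yaw_y 130.56 turn 45.66 move tool axes mm [-66.2 -58.2   7.1] now-axes [ -4.7 -88.    7.1] F [ 0.4  0.9 -0. ] w 0.0217 ff 0.0
[ 0.39  0.37 -1.05  2.21  0.56  0.81  1.24]
```

Fix the tilt first, then turn and move to above the right pin.

>>> play_rows(deltas="0 -0.02 0 -4.4 0.65 0 190;0 0 0 0 0 6.5 190;0 0 0 0 0 6.5 190;0 0 0 0 0 6.5 190;0 0 0 0 0 6.5 190;0 0 0 0 0 6.5 190;0 0 0 0 0 6.5 190;0 0 0 0 0 6.5 190;0 0 0 0 0 0 190;0 0 0 0 0 0 190")

```text
time_s: 25.85
tcp_pos: [0.4107, 0.1186, 0.1517]
tool_rot: [-0.12, -3.139, 0.002]
wrist_force: [-0.5, 0.8, -0.2]
width: 0.0216
finger_force: 0.0
```

```bash
python3 al.py
```

```text
tilt fix deg [-0.08 -0.01  0.  ]
t 25.85 pos [0.4107 0.1186 0.1517] toolz [-0.    -0.001 -1.   ] yaw_y 85.64 turn 0.74 move tool axes mm [-52.4 -44.1   1.7] now-axes [-51.8 -44.8   1.7] F [-0.5  0.8 -0.2] w 0.0216 ff 0.0
[ 0.34  0.34 -0.89  2.18  0.38  0.78  0.71]
```

>>> play_rows(deltas="-0.013 -0.011 0 0 0 0.7 190;-0.013 -0.011 0.01 0 0 0 190;-0.013 -0.011 0.01 0 0 0 190;-0.0132 -0.011 0.01 0 0 0 190;0 0 0 0 0 0 190;0 0 0 0 0 0 190;0 0 0 0 0 0 190")

```text
time_s: 26.43
tcp_pos: [0.4581, 0.0694, 0.1215]
tool_rot: [-0.144, -3.137, 0.002]
wrist_force: [-0.2, -0.3, 0.2]
width: 0.0217
finger_force: 0.0
```

```bash
sed -i 's/,.15,84.9/,.069,84.9/' al.py; python3 al.py
```

```text
tilt fix deg [-0.08 -0.08  0.  ]
t 26.43 pos [0.4581 0.0694 0.1215] toolz [-0.001 -0.001 -1.   ] yaw_y 84.75 turn -0.15 move tool axes mm [-0.9  0.7 52.5] now-axes [-0.9  0.7 52.5] F [-0.2 -0.3  0.2] w 0.0217 ff 0.0
[ 0.39  0.44 -0.81  2.12  0.47  0.76  0.76]
```

>>> play_rows(deltas="-0.0005 0.0007 0.01 0 0 0 190;0 0 0.014 0 0 0 190;0 0 0.014 0 0 0 190;0 0 0.01 0 0 0 190;0 0 0.0045 0 0 0 190;0 0 0 0 0 0 190;0 0 0 0 0 0 190")

```text
time_s: 27.02
tcp_pos: [0.4585, 0.07, 0.069]
tool_rot: [-0.144, -3.137, 0.003]
wrist_force: [1.5, -0.4, -0.3]
width: 0.0222
finger_force: 0.0
```

```bash
python3 al.py; python3 st.py
```

```text
tilt fix deg [-0.12 -0.07  0.  ]
t 27.02 pos [0.4585 0.07   0.069 ] toolz [-0.001 -0.002 -1.   ] yaw_y 84.73 turn -0.17 move tool axes mm [-0.5  0.   0. ] now-axes [-0.5  0.   0. ] F [ 1.5 -0.4 -0.3] w 0.0222 ff 0.0
[ 0.31  0.53 -0.72  2.15  0.58  0.66  0.66]
t 27.02 tray x -51.5 y -71.3 z 0.0690  Fx 1.57 Fy -0.28 Fz -0.34 toolz [-0.001 -0.002 -1.   ] yaw 84.73 T [-0.    0.05 -0.02] w 0.0222
L TCP radius 138.3 polar theta 0.32 rad F along push/radial 1.6 -0.2
R TCP radius 44.9 polar theta 1.83 rad F along push/radial -0.7 -1.5
```

>>> play_rows(deltas="0.0004 0.003 0 0 0 0 190;0.0004 0.003 0 0 0 0 190;0.0004 0.004 0 0 0 0 190;0.0002 0.004 0 0 0 0 190;0 0.004 0 0 0 0 190;-0.0009 0.0047 0 0 0 6 190;-0.0009 0.0047 0 0 0 6 190;-0.0009 0.0047 0 0 0 6 190;-0.0009 0.0047 0 0 0 6 190;0 0 0 0 0 0 190;0 0 0 0 0 0 190")

```text
time_s: 27.93
tcp_pos: [0.4662, 0.1053, 0.0687]
tool_rot: [-0.789, -3.04, 0.005]
wrist_force: [-2.7, -0.4, -0.6]
width: 0.022
finger_force: 1.0
```

```bash
python3 st.py
```

```text
t 27.93 tray x -46.9 y -35.5 z 0.0687  Fx -2.66 Fy -0.69 Fz -0.56 toolz [-0.002 -0.003 -1.   ] yaw 60.89 T [-0.15  0.51 -0.  ] w 0.022
L TCP radius 103.1 polar theta 0.39 rad F along push/radial -2.2 1.6
R TCP radius 46.0 polar theta 1.01 rad F along push/radial -2.0 1.9
```

>>> play_rows(deltas="-0.0005 0.0025 0 0 0 3 190;-0.0005 0.0025 0 0 0 3 190;-0.0005 0.0025 0 0 0 3 190;-0.0005 0.0025 0 0 0 3 190;-0.0005 0.0025 0 0 0 3 190;-0.0005 0.0025 0 0 0 3 190;-0.0005 0.0025 0 0 0 3 190;-0.0005 0.0025 0 0 0 3 190")

```text
time_s: 28.6
tcp_pos: [0.4812, 0.1177, 0.0684]
tool_rot: [-1.407, -2.806, 0.006]
wrist_force: [-4.3, -0.7, 0.9]
width: 0.0222
finger_force: 2.1
```

```bash
python3 st.py
```

```text
t 28.60 tray x -33.1 y -21.8 z 0.0684  Fx -4.22 Fy -1.12 Fz 0.92 toolz [-0.004 -0.002 -1.   ] yaw 36.74 T [ 0.02  1.14 -0.04] w 0.0222
L TCP radius 85.5 polar theta 0.30 rad F along push/radial -3.7 2.3
R TCP radius 45.8 polar theta 0.58 rad F along push/radial -4.1 1.4
```

>>> play_rows(deltas="-0.0005 0.0025 0 0 0 3 190;-0.0005 0.0025 0 0 0 3 190;-0.0005 0.0025 0 0 0 3 190;-0.0005 0.0025 0 0 0 3 190;-0.0005 0.0025 0 0 0 3 190;0 0 0 0 0 0 190")

```text
time_s: 29.1
tcp_pos: [0.4938, 0.1227, 0.0685]
tool_rot: [-1.761, -2.6, 0.004]
wrist_force: [-4.1, 0.8, -0.4]
width: 0.0218
finger_force: 1.4
```

```bash
python3 st.py
```

```text
t 29.10 tray x -20.9 y -15.6 z 0.0685  Fx -4.12 Fy 0.44 Fz -0.40 toolz [-0.003 -0.001 -1.   ] yaw 21.78 T [ 0.22  0.73 -0.05] w 0.0218
L TCP radius 76.7 polar theta 0.17 rad F along push/radial -4.1 0.3
R TCP radius 46.2 polar theta 0.28 rad F along push/radial -3.8 1.6
```

>>> play_rows(deltas="-0.0005 0.0025 0 0 0 3 190;-0.0005 0.0025 0 0 0 3 190;-0.0005 0.0025 0 0 0 3 190;-0.0005 0.0025 0 0 0 3 190;-0.0005 0.0025 0 0 0 3 190;0 0 0 0 0 0 190")

```text
time_s: 29.6
tcp_pos: [0.507, 0.1235, 0.0686]
tool_rot: [-2.085, -2.349, 0.003]
wrist_force: [-3.6, 1.2, -0.3]
width: 0.0218
finger_force: 1.4
```

```bash
python3 st.py
```

```text
t 29.60 tray x -7.9 y -13.7 z 0.0686  Fx -3.67 Fy 0.86 Fz -0.32 toolz [-0.002 -0.001 -1.   ] yaw 6.81 T [0.34 0.62 0.07] w 0.0218
L TCP radius 73.7 polar theta -0.00 rad F along push/radial -3.7 -0.9
R TCP radius 46.3 polar theta -0.00 rad F along push/radial -3.7 0.9
```

>>> play_rows(deltas="-0.0005 0.0025 0 0 0 3 190;-0.0005 0.0025 0 0 0 3 190;-0.0005 0.002 0 0 0 3 190;0 0 0 0 0 1 190;0 0 0 0 0 0 190")

```text
time_s: 30.02
tcp_pos: [0.5121, 0.1221, 0.0684]
tool_rot: [-2.279, -2.16, 0.009]
wrist_force: [-8.5, 1.7, 4.1]
width: 0.0218
finger_force: 4.2
```

```bash
python3 st.py
```

```text
t 30.02 tray x -2.7 y -14.6 z 0.0684  Fx -8.60 Fy 0.91 Fz 4.10 toolz [-0.005 -0.003 -1.   ] yaw -3.06 T [0.31 1.82 0.01] w 0.0218
L TCP radius 74.7 polar theta -0.07 rad F along push/radial -8.5 -1.5
R TCP radius 45.7 polar theta -0.12 rad F along push/radial -8.6 -0.1
```

>>> play_rows(deltas="0 0.0015 0 0 0 1 190;0 0.0012 0 0 0 0 190;0 0 0 0 0 0 190;0 0 0 0 0 0 190")

```text
time_s: 30.35
tcp_pos: [0.513, 0.1221, 0.0682]
tool_rot: [-2.295, -2.141, 0.013]
wrist_force: [-12.9, 2.5, 8.4]
width: 0.0219
finger_force: 6.7
```

```bash
python3 st.py
```

```text
t 30.35 tray x -1.8 y -14.5 z 0.0682  Fx -13.08 Fy 1.37 Fz 8.39 toolz [-0.008 -0.003 -1.   ] yaw -3.97 T [ 0.4   2.92 -0.  ] w 0.0219
L TCP radius 74.8 polar theta -0.08 rad F along push/radial -12.9 -2.4
R TCP radius 45.9 polar theta -0.14 rad F along push/radial -13.1 -0.4
```

>>> play_rows(deltas="0 -0.004 0 0 0 0 190;0 -0.004 0 0 0 0 190;0 -0.001 0 0 0 0 190;0 0 0 0 0 0 190;0 0 -0.008 0 0 0 190;0 0 -0.02 0 0 0 190;0 0 -0.03 0 0 0 190;0 0 -0.03 0 0 0 190;0 0 -0.03 0 0 0 190;0 0 0 0 0 0 190;0 0 0 0 0 0 190")

```text
time_s: 31.27
tcp_pos: [0.51, 0.1228, 0.1892]
tool_rot: [2.301, 2.134, 0.004]
wrist_force: [-1.5, -0.1, -0.2]
width: 0.0216
finger_force: 0.0
```

```bash
python3 st.py|head -1; sed -i 's/L\[...,0\]>-40)&(L/L[...,0]>-60)\&(L/' lv.py; python3 lv.py w7; python3 - <<'E'
from h import *
for n in("scene","side"):
    p=env.grab_frame(n); print(n,[(k,[np.round(d["point"],3).tolist() for d in env.place_of(k,p)[:2]]) for k in("board_grip","lever_l_pin","lever_r_pin")])
E
```

```text
t 31.27 tray x -4.9 y -14.1 z 0.1892  Fx -1.46 Fy -0.22 Fz -0.21 toolz [ 0.004 -0.001 -1.   ] yaw -4.32 T [-0.01  0.    0.04] w 0.0216
pin1 104 [array([-8.5, 16.9]), array([8.6, 8.7]), np.float64(3.2)] z 0.06 world [0.5091 0.154 ]
bar1 374 [array([-6.6, 43.1]), array([12.7, 46.4]), np.float64(3.2)] z 0.0281 world [0.5134 0.18  ]
pin-1 109 [array([ -7.6, -13.5]), array([9. , 9.1]), np.float64(42.5)] z 0.0599 world [0.5073 0.1236]
bar-1 271 [array([ -7.1, -37.1]), array([56.7, 12.2]), np.float64(89.6)] z 0.0281 world [0.5057 0.1001]
board 6365 [array([48.1, -0.2]), array([ 88.6, 103.6]), np.float64(89.8)] z 0.0223 world [0.5639 0.1319]
board x range [-2.5 97.5] y [-39.1  40.6]
parts max z [0.2397 0.263  0.2642]
parts 11332 [array([ 4.5, -5.7]), array([41. , 55.2]), np.float64(0.1)] z 0.2443 world [0.5201 0.1303]
caps 576 [array([1.5, 0. ]), array([38. , 73.8]), np.float64(0.2)] z 0.0062 world [0.5176 0.1363]
cap z [0.0062 0.0311 0.0324]
handle 487 [array([50.6,  1. ]), array([29.8, 11.8]), np.float64(0.6)] z 0.062 world [0.5666 0.1329]
ics 259 [array([13.4, 11. ]), array([12.4, 32.3]), np.float64(1.1)] z 0.0276 world [0.5304 0.1461]
[0.02755562 0.02930203]
scene [('board_grip', [[0.353, -0.045, 0.03], [0.307, -0.236, 0.039]]), ('lever_l_pin', [[0.504, 0.155, 0.044], [0.567, 0.135, 0.047]]), ('lever_r_pin', [[0.507, 0.123, 0.046], [0.499, 0.078, 0.045]])]
side [('board_grip', [[0.565, 0.13, 0.054], [0.352, -0.043, 0.028]]), ('lever_l_pin', [[0.508, 0.126, 0.04], [0.625, 0.128, 0.025]]), ('lever_r_pin', [[0.512, 0.128, 0.044], [0.571, 0.132, 0.051]])]
```

View pics/w7.png

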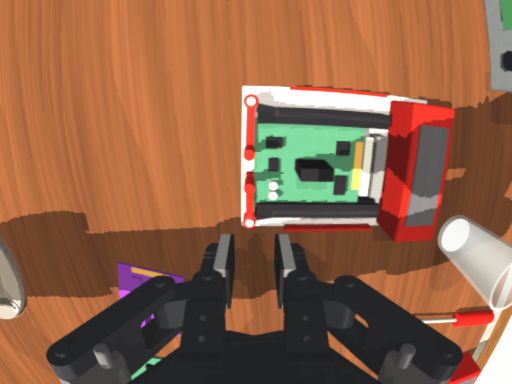

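The picture shows both levers lying in line across the mouth, at about (250, 100–222). The handle measures 50.6 mm into the tray, against 51 mm for home, and the gripper is clear.

```bash
python3 -c "
from station import env
print(env.close_job())"
```

```text
the job is handed in; nothing more can be done
None
```

The green board is fully home in the tray (handle measured at 50.6 mm, home is 51 mm), both red levers are closed against their stops, and the job was handed in at about 31 s with the gripper clear. The hand push peaked near 7 N and the levers took at most about 17 N. While moving to the right lever I turned the wrist the wrong way, which ran two joints to the edge of their range and pulled the arm off course, but it touched nothing.

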